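# Open the orange push-to-open component cabinet

### The arm

A 7-joint arm with a two-finger parallel gripper is mounted at the origin on the work surface. World frame = base frame: x ahead of the robot, y to its left, z up, the work surface at z = 0. Lengths are in m, angles in rad, forces in N, time in s.
With the tool pointing down it reaches from about 0.4 to 0.85 m from the base axis. Payload 4.5 kg.
Tool frame: the origin (TCP) lies on the centre line of the jaws, within the pads' length; the fingertips stand 14 mm ahead of it and the grasp point (between the pads) lies 5 mm behind it; z points along the fingers, y is the line along which they close (so a half turn about z gives the same grasp; the last joint's range is limited). The gripper opens to 88 mm and grips with 3 to 60 N. Pads are 18 mm wide; open, the fingers measure 123 mm over their backs; the gripper's body (75 mm by 187 mm) begins 45 mm behind the grasp point.
Start: joints at [0.034, 0.689, -0.195, 1.565, 0.157, 0.902, -0.215], TCP at [0.625, 0, 0.253] pointing down, gripper open.
Joint ranges: [-3.01, 3.01], [-0.46, 2.08], [-1.47, 1.51], [0.13, 2.56], [-1, 4.14], [0.04, 2.09], [-2.66, 2.66]. Speed limits (rad/s): [2.57, 2.57, 3.14, 3.14, 3.14, 3.14, 3.14].

### API

Orientations are given as a unit quaternion [w, x, y, z].
In Python, from workcell import bot gives the robot as it stands. The module is installed in compiled form; this text tells all that it offers. Calls block until the motion is done:
- bot.goto(position, orientation): joint-space move of the TCP to a pose.
- bot.move_straight(position, speed=0.15, rot=None, max_force=None): straight line of the TCP; rot=None keeps the orientation; speed is the mean speed in m/s. With max_force (N) it stops when the force on the tool has changed by that much, and returns True; else False.
- bot.goto_joints(angles): joint-space move.
- bot.grip(opening, strength=None): finger opening in m; strength is the grip in N (None keeps the last); returns when the fingers have stopped.
- bot.pause(seconds).
- bot.inverse_kinematics(position, orientation): joint angles nearest the present ones, or None.
- bot.get_obs(): the state.
- bot.get_image(name): name is "scene" or "side" or "wrist"; returns a dict with "frame" (480x640x3 uint8, red, green, blue), "fx", "fy", "cx", "cy" (pixels), "position" and "attitude" of the camera in the world; the wrist camera has in their place "tool_from_camera" (4x4, takes a point from camera to tool coordinates, whose origin is the TCP and whose axes are the flange's). Camera axes: x right, y down, z forward; pixel columns grow to the right and rows downward; lengths in m; the calibration is good to about 2 mm. The wrist camera is an equidistant fisheye: a pixel r from the principal point sees the ray r / f radians off the axis. A picture is of the moment at which its call begins: read the wrist's pose just before it. There is no depth.
A pose or a line that the arm cannot do raises bot.Unreachable and nothing moves.
- bot.job_done(): hands the job in; it is judged then, once.
The state is a dict: "time": time; "qpos": joint angles; "qd": joint speeds; "effort": joint torques, N m; "position": TCP position; "eef_rot": TCP orientation; "wrist_force": force on the tool from outside, world axes, zero at the start; "torque": the same for the moment, N m; "width": finger opening in m; "gripper_force": force on a finger pad.
Only numpy, scipy, OpenCV 4.12 (cv2) and the standard library are available. Lean on these libraries where they do the work, as an engineer would, in place of code of your own. Each camera call takes 0.05 s, during which the arm holds its last target. There are 200 camera calls.

### The job

The repair needs chips from the orange cabinet. Push its white door inwards near the edge away from the hinge so that the spring catch lets go and the door pops ajar, then swing the door wide open, to about a right angle, and leave it standing there. Leave the blue cabinet's door shut.

Things in the scene. Friction and masses are not known exactly. Their poses are not given: they have to be found in the camera images.
- orange_door (a joint): White door, 200 mm wide, 14 thick, over the front of the orange cabinet; vertical hinge at its left end as the robot sees it. Rad: 0 shut and latched, positive swings out towards the robot (stop 1.9), negative pushed in (stop -0.07). Pushing it to -0.05 (about 6 N at the pad) frees the catch; draw back and a spring swings it to about 0.35 (0.25 to 0.6). Then it turns easily and stays where left.
- orange_press (a point): Front centre of the black 30 x 30 mm press pad on that door: 165 mm from the hinge axis, 35 from the free edge, 165 above the bench, 16 in front of the door's back face; a black mark on the door's top edge is right above it. Push it in 8 to 11 mm here. Turns with the door: x points square through the door into the cabinet, y along the door to the hinge, z up.
- orange_hinge (a point): Point on the door's hinge axis (vertical, in the plane of the door's back face, 15 mm in front of the cabinet), 198 mm above the bench, level with the door's top edge. Fixed to the orange cabinet (fixed, 200 wide, 180 deep, 165 high: the door stands 33 higher): x into it, y from free edge to hinge side. Behind the door only a steel striker stands out, 35 mm deep, 45 to 75 above the bench.
- blue_door (a joint): Door of the blue cabinet, of the same make, size, hinge side and behaviour. The two cabinets stand side by side in either order, fronts facing roughly to the robot (yaw within 10 degrees), their doors at least 75 mm apart. Rad, 0 = shut. It is to stay shut.

How it is judged:
On the way, in this order (a step that is already met when the one before it is completed fails the run):
1. the orange cabinet's door is pushed in (value of joint orange_door below -0.02 rad).
2. its catch has let go and it stands ajar (value of joint orange_door above 0.15 rad), for 0.1 s.
At the end, for the whole second after the job is handed in: The orange cabinet's door stands still, open by at least 75 degrees (1.3 rad; anything up to its stop is fine), and the blue cabinet's door is shut (within 0.06 rad) (value of joint orange_door above 1.3 rad and velocity of joint orange_door between -0.05 and 0.05 rad/s and value of joint blue_door below 0.06 rad); the robot touches nothing.
It fails at once if the blue cabinet's door pops open (value of joint blue_door above 0.06 rad).
It also fails if it takes over 48 s, if anything falls off the work surface, if the arm or the gripper's body presses on something with over 40 N, if the wrist force passes 120 N, or if a joint passes its speed limit or range.

## Working session

There is one attempt and no reset: what is moved stays moved. The work goes in short steps, each a Python script; the robot and the scene stay as the last script left them, time stands still between calls to the robot, and variables do not carry over. Pictures are saved under pics/ and viewed, at most 10 in all, crops included, and the job is handed in when it is done.

```bash
mkdir -p pics; python3 - <<'E'
from workcell import bot
import cv2
for n in ("scene","side"):
    d=bot.get_image(n); cv2.imwrite(f"pics/{n}0.png",d["frame"][:,:,::-1])
    print(n,d["fx"],d["fy"],d["cx"],d["cy"],d["position"],d["attitude"])
o=bot.get_obs();print(o["time"],o["eef_rot"],o["position"])
E
```

```text
scene 600.4224440846959 600.4224440846959 310.11608574673477 235.41788356511728 [1.20444447 0.61416092 0.79991968] [-0.17401404  0.34190878  0.82947445 -0.4059429 ]
side 446.28044480426433 446.28044480426433 318.9485328267169 234.44649125713636 [0.54102838 0.6913063  0.54025542] [ 0.02720841 -0.05991212  0.86367646 -0.49973315]
0.1 [-5.19742801e-04  7.07066405e-01  7.07146705e-01 -6.05330585e-04] [ 6.24469526e-01 -4.12403842e-05  2.52014268e-01]
```

View pics/scene0.png

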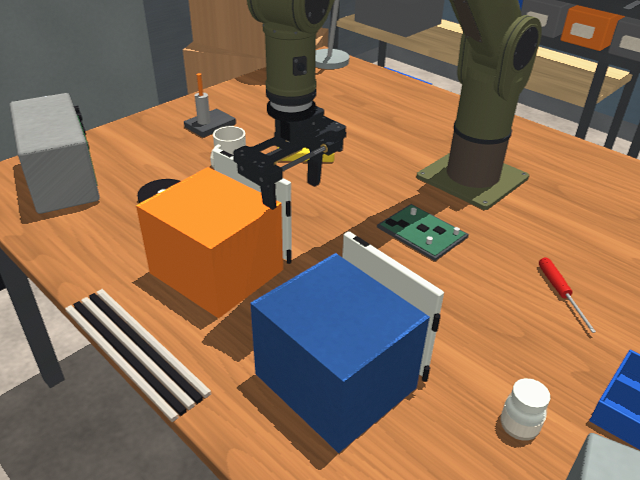

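View pics/side0.png

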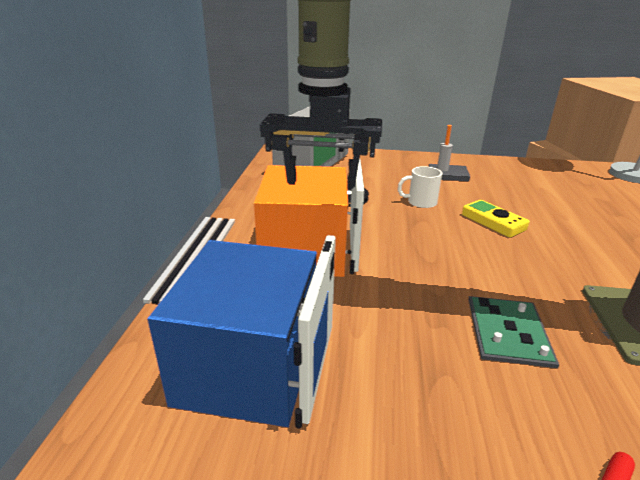

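The orange cabinet is at the robot's right (scene ~ (210,240)), and the blue one at its left. Both doors look shut. The gripper partly hides the orange door, so I'll enlarge crops.

```bash
cat > h.py <<'E'
import numpy as np
from scipy.spatial.transform import Rotation as R
def cam(d):
    w,x,y,z=d["attitude"]; return np.array(d["position"]),R.from_quat([x,y,z,w]).as_matrix()
def proj(d,P):
    p,M=cam(d); c=M.T@(np.array(P)-p); return d["fx"]*c[0]/c[2]+d["cx"],d["fy"]*c[1]/c[2]+d["cy"]
def back(d,uv,z):
    p,M=cam(d); r=M@np.array([(uv[0]-d["cx"])/d["fx"],(uv[1]-d["cy"])/d["fy"],1]); return p+r*(z-p[2])/r[2]
E
python3 - <<'E'
from workcell import bot
import cv2
from h import *
o=bot.get_obs()
for n,(x,y,w,h) in {"scene":(130,130,180,135),"side":(250,150,130,98)}.items():
    d=bot.get_image(n); print(n,proj(d,o["position"]))
    cv2.imwrite(f"pics/{n}1.png",cv2.resize(d["frame"][y:y+h,x:x+w,::-1],(w*4,h*4),interpolation=cv2.INTER_CUBIC))
E
```

```text
scene (np.float64(290.97368557332726), np.float64(186.92127946995564))
side (np.float64(321.28712250883007), np.float64(176.1054213394921))
```

View pics/scene1.png

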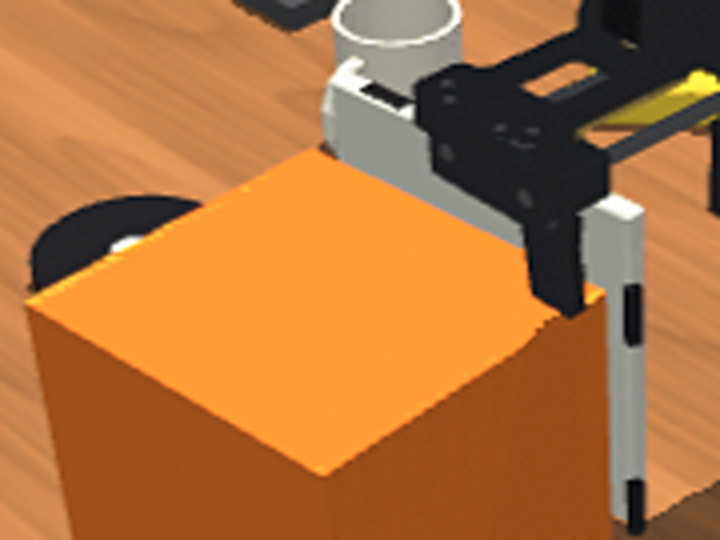

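View pics/side1.png

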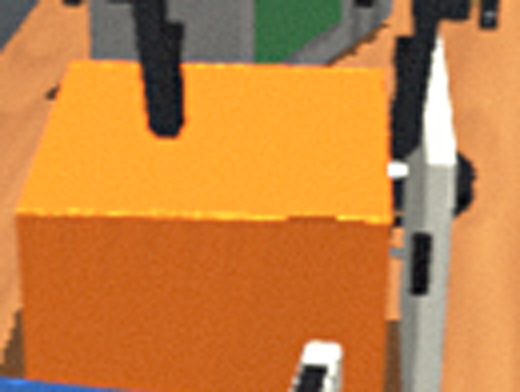

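Scene crop: cabinet-top corners at crop (27,302), (320,150), (605,293), (322,476); press mark centred at (386,95). Side crop: corners at (18,213), (390,220), (383,68), (72,63). The door is shut. I'll fit the pose.

```bash
cat > fit.py <<'E'
from workcell import bot
from h import *
from scipy.optimize import least_squares
S=bot.get_image("scene");D=bot.get_image("side")
f=lambda u,v:(130+u/4,130+v/4); g=lambda u,v:(250+u/4,150+v/4)
# local (x into, y to hinge) , z
FB,FF,HF,HB=(.195,-.2),(.015,-.2),(.015,0),(.195,0)
obs=[(S,f(27,302),FB),(S,f(320,150),FF),(S,f(605,293),HF),(S,f(322,476),HB),
     (D,g(18,213),HB),(D,g(390,220),HF),(D,g(383,68),FF),(D,g(72,63),FB)]
def res(q):
    x,y,a,off=q;c,s=np.cos(a),np.sin(a);r=[]
    for d,uv,(lx,ly) in obs:
        ly=ly+off
        r+=list(np.subtract(proj(d,[x+c*lx-s*ly,y+s*lx+c*ly,.165]),uv))
    lx,ly=-.007,-.165
    r+=list(np.subtract(proj(S,[x+c*lx-s*ly,y+s*lx+c*ly,.198]),f(386,95)))
    return r
s=least_squares(res,[.65,0,0,0]);print(s.x,np.round(s.fun,1))
np.save("pose.npy",s.x[:3])
E
python3 fit.py
```

```text
[ 0.56677828 -0.07324565  0.09119955  0.00215898] [-0.4 -0.7 -1.3 -1.   1.  -0.4  0.3 -0.1 -1.3  0.3  0.2  1.3  0.5  0.4
 -0.2 -0.4  0.2 -0.3]
```

```bash
cat >> h.py <<'E'
hx,hy,ya=np.load("pose.npy")
def W(lx,ly,z):
    c,s=np.cos(ya),np.sin(ya); return [hx+c*lx-s*ly,hy+s*lx+c*ly,z]
def Q(a=0):  # tool down, fingers' closing line along the (shut) door, yawed by a
    q=(R.from_euler("z",ya+a)*R.from_quat([1,0,0,0])).as_quat(); return [q[3],q[0],q[1],q[2]]
E
python3 - <<'E'
from workcell import bot
from h import *
import cv2
bot.grip(0.0,20)
bot.goto(W(-.09,-.165,.27),Q())
bot.move_straight(W(-.07,-.165,.173))
d=bot.get_image("side");cv2.imwrite("pics/side2.png",d["frame"][100:340,200:520,::-1].repeat(2,0).repeat(2,1))
f0=bot.get_obs()["wrist_force"]
r=bot.move_straight(W(-.021,-.165,.173),speed=.03,max_force=4)
o=bot.get_obs();c,s=np.cos(ya),np.sin(ya);e=o["position"]
print(r,o["time"],o["width"],"local x",c*(e[0]-hx)+s*(e[1]-hy),o["wrist_force"]-f0)
E
```

```text
True 5.0583 0.0008174143110055651 local x -0.023474136439991227 [-0.38310107  0.93860549 -0.2238807 ]
```

View pics/side2.png

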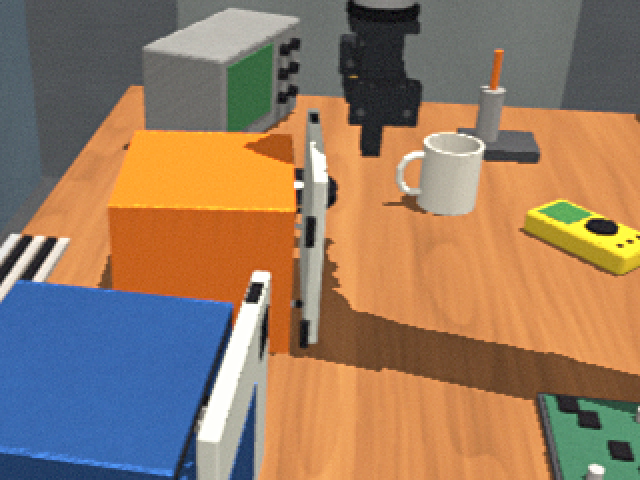

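The view shows the closed fingers in front of the door, near its free end, tips at crop (370,150). Contact came where predicted (local x ≈ -0.024). Next I push in and draw back.

```bash
python3 - <<'E'
from workcell import bot
from h import *
import cv2
c,s=np.cos(ya),np.sin(ya)
def st(t):
    o=bot.get_obs();e=o["position"];print(t,round(o["time"],2),"lx %.4f"%(c*(e[0]-hx)+s*(e[1]-hy)),np.round(o["wrist_force"],1))
st("a")
r=bot.move_straight(W(-.0145,-.165,.173),speed=.02,max_force=20); bot.pause(.2); st(r)
bot.move_straight(W(-.14,-.165,.173),speed=.15); bot.pause(.5); st("back")
bot.move_straight(W(-.14,-.165,.27),speed=.2)
d=bot.get_image("side");cv2.imwrite("pics/side3.png",d["frame"][100:340,200:520,::-1].repeat(2,0).repeat(2,1))
E
```

```text
a 5.06 lx -0.0235 [-1.2  0.7  0.4]
False 5.85 lx -0.0151 [-3.6 -2.5 -3.4]
back 7.33 lx -0.1399 [ 0.9 -1.   0. ]
```

View pics/side3.png

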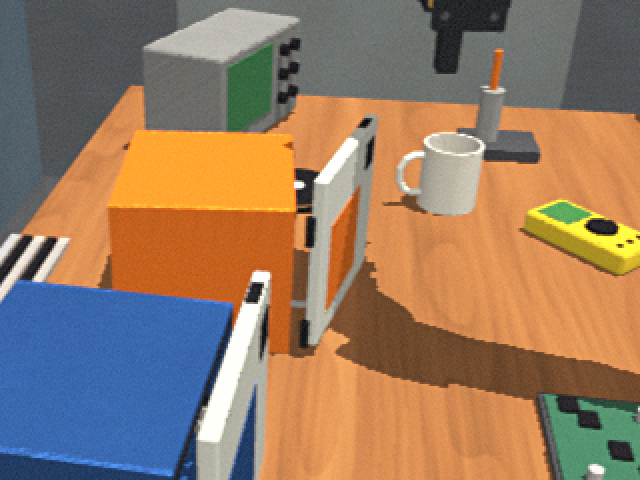

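The door is ajar, with its mark at crop (370,125), which is full-image (385,162). The blue door is shut. Next I go in behind the door above the cabinet top and sweep it open.

```bash
python3 - <<'E'
from workcell import bot
from h import *
import cv2
c,s=np.cos(ya),np.sin(ya)
d=bot.get_image("side"); e=back(d,(385,162),.198)-[hx,hy,0]
lx,ly=c*e[0]+s*e[1],-s*e[0]+c*e[1]; th=np.arctan2(-lx,-ly)-.042; print("angle",th,np.hypot(lx,ly))
q=Q(-.7)
def P(t,r,off,z): return W(-r*np.sin(t)+off*np.cos(t),-r*np.cos(t)-off*np.sin(t),z)
assert .2<th<.65
bot.goto(P(th,.15,.045,.28),q)
bot.move_straight(P(th,.15,.045,.190),speed=.12)
for t in np.linspace(th,1.5,9):
    r=.15-.02*(t-th)
    bot.move_straight(P(t,r,.014,.190),speed=.08)
o=bot.get_obs(); print(o["time"],o["wrist_force"])
bot.pause(.3)
bot.move_straight(P(1.45,.13,.05,.190),speed=.08)
bot.move_straight(P(1.45,.13,.05,.30),speed=.15)
d=bot.get_image("side");cv2.imwrite("pics/side4.png",d["frame"][:,:,::-1])
print(bot.get_obs()["time"])
E
```

```text
angle 0.37057937932393537 0.16497722130447354
13.325 [ 0.25619015 -0.13147563 -0.48179949]
15.2417
```

View pics/side4.png

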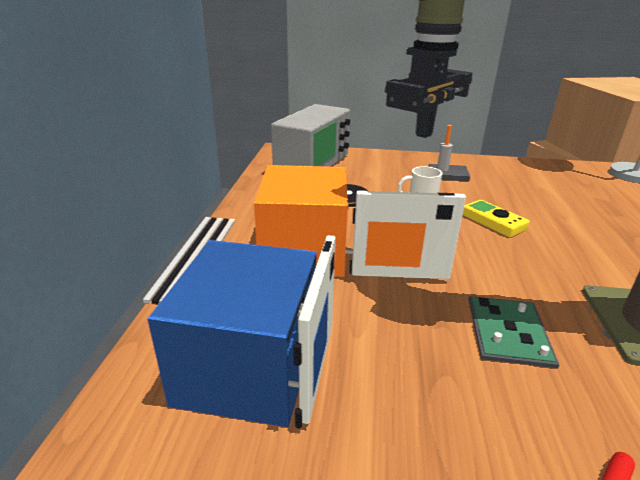

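The orange door stands wide open with its top mark at about (445,194). The blue door is shut and the gripper is clear. I'll check the angle, then hand in.

```bash
python3 - <<'E'
from workcell import bot
from h import *
c,s=np.cos(ya),np.sin(ya)
d=bot.get_image("side"); e=back(d,(445,194),.198)-[hx,hy,0]
lx,ly=c*e[0]+s*e[1],-s*e[0]+c*e[1]; t=np.arctan2(-lx,-ly)-.042; print(t,np.hypot(lx,ly))
if t>1.38: print(bot.job_done())
E
```

```text
1.5678417795420891 0.16242590039101873
the job is handed in; nothing more can be done
None
```

The orange door was pressed, popped ajar (about 0.37 rad) and swung open to about 1.57 rad (90°) by camera measurement; the blue door stayed shut, the gripper was clear, and I handed the job in after about 15 s of the 48 s allowed.

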